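# Sort the saw's parts and show the horn tube to the inspection camera

### The job

Sort the three parts lying mixed on the bench: put the hexagonal nut in the round dish and the small horn ring in the square tray, then pick up the remaining short horn tube and hold it in the air in front of the inspection camera for a crack check, the middle of the tube on the lens's line of sight 12 cm from the glass and its bore looking straight into the lens (which looks down at a slant). Finish while still holding the tube there, steady; do not touch the camera or its stand, and leave the other things on the bench where they are.

Things in the scene. Friction and masses are not known exactly. Their poses are not given: they have to be found in the camera images.
- nut: rusty steel hexagon nut lying flat, 29 mm across flats, 32 mm across corners, 15 mm high; origin at the centre of its underside, z up; two of its flats face its +x and -x. About 60 g
- small_ring: small pale sawn horn ring lying flat (hole upright), 35 mm (x) by 32 mm (y), 23 mm high; origin at the centre of its underside, z up. About 30 g
- tube: short dark cracked length of horn, an open tube lying on its side on the bench, not fixed: 63 mm long along its y axis (the bore, open at both ends, either end may face the lens), 54 mm wide along x, 51 mm high along z; origin at the centre of its underside, z up. About 80 g. It can be gripped across its x width at mid height
- tube_mid (a point): the middle of the tube, on its bore, 25.5 mm above the body's origin along the body's z axis
- round_dish: low round open steel dish, fixed to the bench: 126 mm over the rim, 114 mm at the foot, 30 mm high, walls 3 mm, inner floor 4 mm above the bench; origin at the centre of its underside
- square_tray: low square open tray of light wood, fixed to the bench: 130 x 130 mm outside, 30 mm high, walls and floor 6 mm; origin at the centre of its underside, x and y axes along its sides
- camera_stand: fixed stand of the inspection camera: a dark steel foot plate 110 x 100 x 12 mm and an upright aluminium column 20 mm thick, carrying the grey camera head, 0.33 m high in all; origin at the centre of the plate's underside on the column's axis, z up; the camera looks towards its -x
- camera_head: the grey camera head, fixed on the stand: a box 62 x 46 x 46 mm with a dark lens barrel and a ring light 60 mm across round the lens glass; origin at the centre of the lens glass, the line of sight runs from there along the head's own -x, which slants 0.44 rad (25 degrees) down from level
- focus (a point): the point to show the part at: 120 mm in front of the lens glass on the line of sight, in the free air 220 mm above the bench
- sanding_block: bystander: brown sanding block 52 x 86 x 26 mm lying flat, origin at the centre of its underside
- comb: bystander: pale horn comb 53 x 95 x 4 mm lying flat, origin at the centre of its underside
- button_tin: bystander: open grey tin 67 mm across, 61 mm high, origin at the centre of its underside
There are look-alikes about, which are no part of the job. Leave any pink look-alike of the small_ring alone.

How it is judged:
By the outcome, as a careful person would: the job done as asked, in the order asked, and still so for the second after the job is handed in, while the arm keeps its last pose, push and grip.
It also fails if it takes over 67 s, if anything falls off the work surface, if the arm or the gripper's body presses on something with over 40 N, if the wrist force passes 120 N, or if a joint passes its speed limit or range.

### The arm

A 6-joint arm with a two-finger parallel gripper is mounted at the origin on a cart in front of the work surface, level with it; the furniture and walls round the work are solid. World frame = base frame: x ahead of the robot, y to its left, z up, the work surface at z = 0. Lengths are in m, angles in rad, forces in N, time in s.
With the tool pointing down it reaches from about 0.4 to 0.825 m from the base axis. Payload 7 kg.
Tool frame: the origin (TCP) lies at the very end of the fingers, on their centre line; the grasp point (between the pads) lies 19 mm behind it; z points along the fingers, y is the line along which they close (so a half turn about z gives the same grasp; the last joint's range is limited). The gripper opens to 88 mm and grips with 3 to 60 N. Pads are 19 mm wide; open, the fingers measure 130 mm over their backs; the gripper's body (78 mm by 193 mm) begins 47 mm behind the grasp point.
Start: joints at [1.534, 0.359, 0.012, 0, -1.224, -0.288], TCP at [0.215, 0.64, 0.198] pointing down, gripper open.
Joint ranges: [-3.07, 3.07], [-1.43, 2.12], [-1.02, 1.25], [-3.03, 1.67], [-3.05, -0], [-3.03, 3.03]. Speed limits (rad/s): [2.39, 2.39, 3.01, 3.14, 3.14, 3.14].

### API

Orientations are given as [roll, pitch, yaw] about the fixed x, y, z axes, in that order (R = Rz(yaw) Ry(pitch) Rx(roll)).
In Python, from station import arm gives the robot as it stands.
- The arm moves only by the tool step_arm, never from a script. Its argument "rows" is a list of rows, each a list of 5 numbers: the shift along the world's x, y, z in m, then the turn about the world's z in rad, then the finger opening in m, from 0 to 0.0876. In form: [[x, y, z, spin, gripper], ...]. A call has 1 to 20 rows; each row is the pose to reach, as a shift and turn from the pose commanded when the call began; what a row does not reach only later rows make up. A row lasts 1/10 s, in which the tool goes at most 50 mm and 8.59 degrees, less where a joint would pass 70% of its speed; a pose out of reach is approached as far as the arm can. A call with a gripper value outside its range is refused whole. The fingers move at their own pace and stop on an object; "newtons" is the grip in N (left out, the last holds). Time passes only in rows, so rows that repeat a pose let the fingers close. It gives the time, the measured TCP pose, the force, the opening and the grip force at its end, in the units of the state.
- arm.get_state(): the state, without advancing time (a new reading comes with each control period).
- arm.grab_frame(name): name is "scene" or "top"; returns a dict with "color" (420x560x3 uint8, blue, green, red), "vfov" (degrees; the focal length in pixels is half the picture's height over the tangent of half this angle, whatever the lens; pixels are square), "cx", "cy" (the principal point, pixels), "rvec" (rotation vector, rad) and "tvec" (3), from world to camera coordinates, as OpenCV has them. Camera axes: x right, y down, z forward; pixel columns grow to the right and rows downward; lengths in m; the calibration is good to about 2 mm. A picture is of the moment at which its call begins. There is no depth.
- arm.job_done(): hands the job in; it is judged then, once.
The state is a dict: "t": time; "q": joint angles; "qd": joint speeds; "joint_efforts": joint torques, N m; "eef_pos": TCP position; "ee_rot": TCP orientation; "force": force on the tool from outside, world axes, zero at the start; "moment": the same for the moment, N m; "width": finger opening in m; "gripper_force": force on a finger pad.
Only numpy, scipy, OpenCV 4.12 (cv2) and the standard library are available. Lean on these libraries where they do the work, as an engineer would, in place of code of your own. Each camera call takes 0.05 s, during which the arm holds its last target. There are 200 camera calls.

## Working session

There is one attempt and no reset: what is moved stays moved. The work goes in short steps, Python scripts to look and compute and a tool call to move; the robot and the scene stay as the last step left them, time stands still between calls to the robot, and variables do not carry over. Pictures are saved under pics/ and viewed, at most 10 in all, crops included, and the job is handed in when it is done.

Besides the shell and the picture viewer there is one more tool, called by a JSON object that holds its "name" and its "arguments", one argument or row to a line. step_arm: Moves the arm, as the interface text tells. Its arguments: {"type":"object","properties":{"rows":{"type":"array"},"newtons":{"type":"number"}},"required":["rows"]}

```bash
mkdir -p pics
cat > h.py <<'E'
import numpy as np, cv2
from station import arm
def grab(n):
    f=arm.grab_frame(n); h=f["color"].shape[0]
    fl=h/2/np.tan(np.radians(f["vfov"])/2)
    f["K"]=np.array([[fl,0,f["cx"]],[0,fl,f["cy"]],[0,0,1]]); f["R"]=cv2.Rodrigues(np.array(f["rvec"],float))[0]
    f["t"]=np.array(f["tvec"],float).ravel(); f["C"]=-f["R"].T@f["t"]; return f
def ray(f,u,v):
    return f["R"].T@np.linalg.inv(f["K"])@np.array([u,v,1.])
def onz(f,u,v,z):
    d=ray(f,u,v); return f["C"]+d*(z-f["C"][2])/d[2]
def proj(f,p):
    c=f["K"]@(f["R"]@np.array(p,float)+f["t"]); return c[:2]/c[2]
def tri(f,uv,g,uv2):
    a=ray(f,*uv);b=ray(g,*uv2); A=np.c_[a,-b]; s=np.linalg.lstsq(A,g["C"]-f["C"],rcond=None)[0]
    p=f["C"]+a*s[0];q=g["C"]+b*s[1]; return (p+q)/2,np.linalg.norm(p-q)
E
python3 - <<'E'
from h import *
for n in("scene","top"):
    f=grab(n); cv2.imwrite(f"pics/{n}0.png",cv2.resize(f["color"],(784,588),interpolation=cv2.INTER_CUBIC)); print(n,f["vfov"],f["C"],f["R"][2])
print(arm.get_state())
E
```

```text
scene 49.47433896568678 [ 0.13198311 -0.82201615  0.68511419] [ 0.37556641  0.80765942 -0.45457247]
top 45.071267679306665 [0.45923403 0.07070854 1.29169546] [ 0.08308569  0.01544741 -0.99642267]
{'t': 0.1, 'q': array([ 1.53410727e+00,  3.59289510e-01,  1.11709929e-02, -2.93803593e-04,
       -1.22411123e+00, -2.88078022e-01]), 'qd': array([-0.00020413, -0.0011196 ,  0.00155767,  0.00019189, -0.00204543,
       -0.00131803]), 'joint_efforts': array([-1.79305891e-03, -5.84162343e+01,  2.93750167e+01,  7.01559797e+00,
        1.01114748e-02, -4.79891276e-05]), 'eef_pos': array([0.21528069, 0.63925074, 0.19694465]), 'ee_rot': array([ 3.14013982e+00, -1.42454587e-04, -3.24866999e-01]), 'force': array([ 0.43254955,  0.95392309, -0.15860944]), 'moment': array([-0.01412399,  0.01528105, -0.01382166]), 'gripper_force': 0.0, 'width': 0.08733579513227835}
```

View pics/scene0.png

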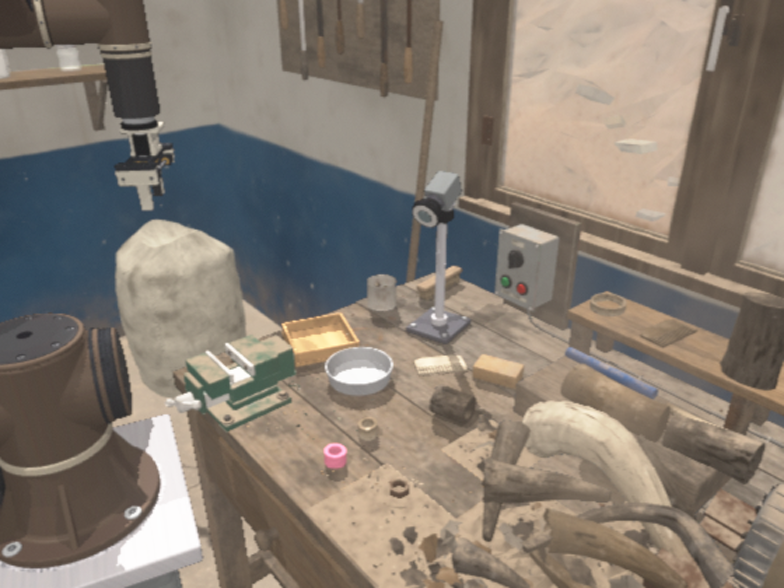

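View pics/top0.png

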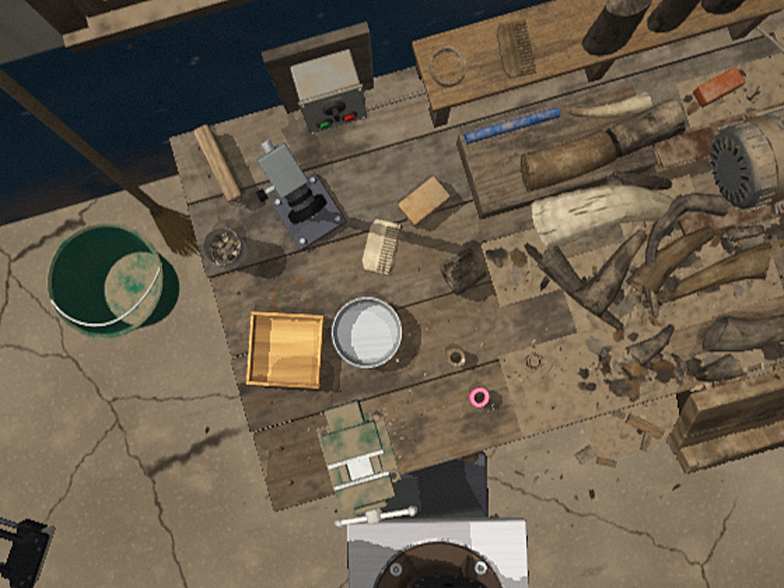

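The scene view shows the pink look-alike at (335,456), the pale ring at (368,428), the nut at (399,488), the tube at (453,404) and the lens at (427,213). The top view shows the ring at (456,357), nut at (535,361), tube at (462,268), dish at (367,332), tray at (285,349) and stand plate at (308,212). I'll zoom in next.

Run:
```python
from h import *
t=grab("top");s=grab("scene")
c=t["color"][110:300,180:440]; cv2.imwrite("pics/t1.png",cv2.resize(c,None,fx=3,fy=3,interpolation=cv2.INTER_CUBIC))
a=cv2.resize(s["color"][110:250,275:355],None,fx=4,fy=4,interpolation=cv2.INTER_CUBIC)
b=cv2.resize(s["color"][230:370,220:320],None,fx=4,fy=4,interpolation=cv2.INTER_CUBIC)
b2=s["color"]
cv2.imwrite("pics/s1.png",np.hstack([a,cv2.resize(s["color"][260:365,230:345],(460,420),interpolation=cv2.INTER_CUBIC).copy() if 0 else cv2.copyMakeBorder(cv2.resize(s["color"][260:365,230:345],(460,420),interpolation=cv2.INTER_CUBIC),0,140,0,0,0)]))
for n,u,v,z in [("nut",535,361,.015),("ring",456,357,.023),("pink",479,397,.023),("tube",462,268,.03),("dish",367,332,.03),("tray",285,349,.03)]:
    print(n,onz(t,u/1.4,v/1.4,z))
print("lens",onz(s,427/1.4,213/1.4,.2707))
np.savez("cams.npz",**{k+n:f[k] for n,f in(("t",t),("s",s)) for k in("K","R","t","C","color")})
```

```text
nut [ 0.43132544 -0.18357906  0.015     ]
ring [ 0.44176681 -0.04222837  0.023     ]
pink [ 0.37036351 -0.08061873  0.023     ]
tube [ 0.59998194 -0.05736922  0.03      ]
dish [0.48973045 0.11499115 0.03      ]
tray [0.46296433 0.26154351 0.03      ]
lens [0.67061454 0.20172542 0.2707    ]
```

View pics/t1.png

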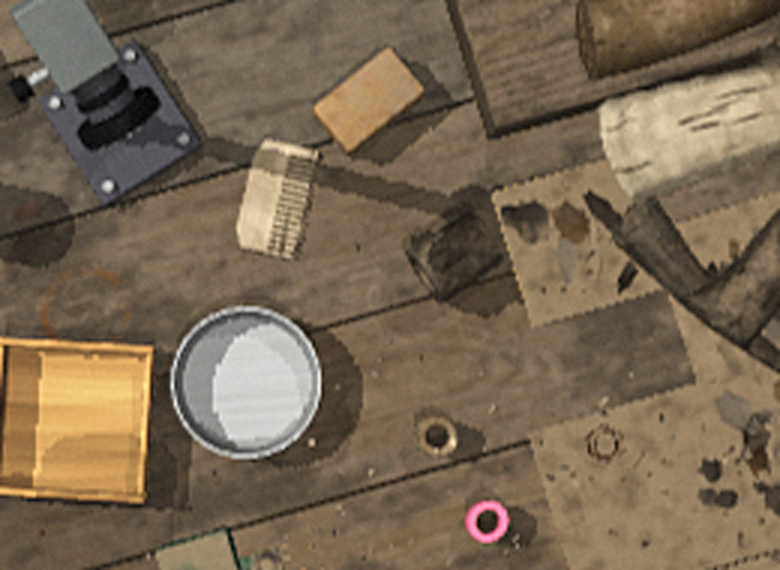

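View pics/s1.png

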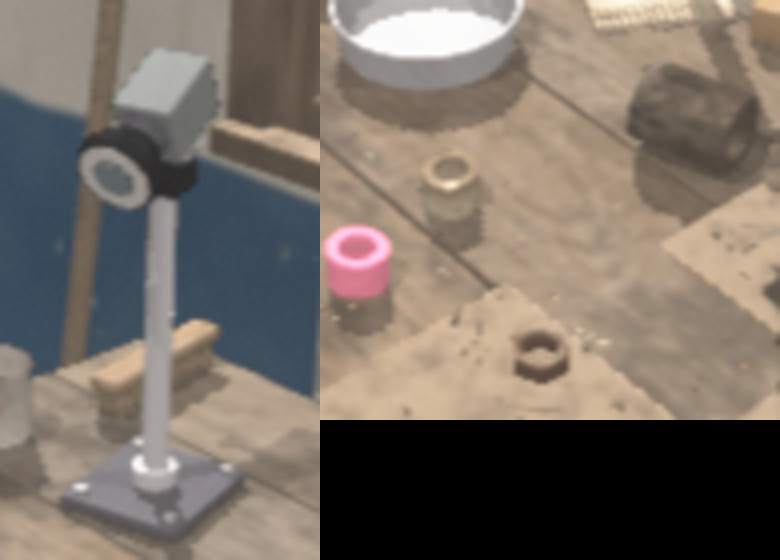

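In the close top view, the plate bolts are at (131,54), (55,102), (182,139) and (109,186). The nut is at (603,444), the ring at (437,436), and the tube runs from about (425,268) to (495,220). In the scene crop the lens glass is at (115,178) and the column foot at (156,478).

Run:
```python
from h import *
z=np.load("cams.npz"); T={k:z[k+"t"] for k in("K","R","t","C","color")}; S={k:z[k+"s"] for k in("K","R","t","C","color")}
tp=lambda u,v:(180+u/3,110+v/3)
sp=lambda u,v:(230+(u-320)/4,260+v/4)
sh=lambda u,v:(275+u/4,110+v/4)
B=np.array([onz(T,*tp(*p),.014) for p in[(131,54),(55,102),(182,139),(109,186)]]);print("bolts",B.round(4).tolist())
c=B.mean(0);print("plate c",c)
d=(B[2]-B[0]+B[3]-B[1])/2; e=(B[0]-B[1]+B[2]-B[3])/2
print("look",d,np.arctan2(d[1],d[0]),np.arctan2(e[1],e[0])-np.pi/2, "col",onz(S,*sh(156,478),.02))
L=onz(S,*sh(115,178),.2707);print("lens",L,"lens-col dir",np.arctan2(*(L-c)[[1,0]]))
print("ring",onz(T,*tp(437,436),.023),onz(S,*sp(450,170),.023))
print("nut",onz(T,*tp(603,444),.015),onz(S,*sp(541,347),.015))
print("tube axis top view", [onz(T,*tp(*p),.0255)[:2].round(4).tolist() for p in[(408,240),(440,298),(505,255),(455,203)]])
print("tube scene top line z45",[onz(S,*sp(*p),.045)[:2].round(4).tolist() for p in[(665,65),(758,97)]])
print("dish",onz(T,*tp(246,382),.03))
# darkness mask of the tube
roi=T["color"][170:220,310:355]; g=cv2.cvtColor(roi,cv2.COLOR_BGR2HSV)
cv2.imwrite("pics/tube.png",cv2.resize(np.hstack([roi,cv2.cvtColor(cv2.equalizeHist(g[...,2]),cv2.COLOR_GRAY2BGR)]),None,fx=8,fy=8,interpolation=cv2.INTER_CUBIC))
```

```text
bolts [[0.7726, 0.2085, 0.014], [0.7326, 0.2742, 0.014], [0.6977, 0.166, 0.014], [0.6589, 0.229, 0.014]]
plate c [0.71545851 0.21942262 0.014     ]
look [-0.07428667 -0.04384129  0.        ] -2.6084372419719246 -2.59205153137861 col [0.70997945 0.20998758 0.02      ]
lens [0.65924025 0.18692426 0.2707    ] lens-col dir -2.6174505701644533
ring [ 0.44094308 -0.04208357  0.023     ] [ 0.43867657 -0.04405121  0.023     ]
nut [ 0.43103489 -0.18071691  0.015     ] [ 0.42952625 -0.18603765  0.015     ]
tube axis top view [[0.605, -0.0228], [0.5556, -0.048], [0.5903, -0.1034], [0.6352, -0.0631]]
tube scene top line z45 [[0.584, -0.033], [0.6179, -0.0846]]
dish [0.48926526 0.11535719 0.03      ]
```

View pics/tube.png

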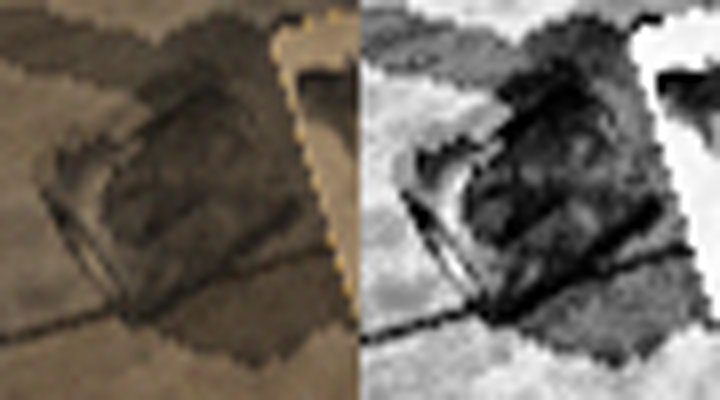

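{"name": "step_arm", "arguments": {
  "rows": [
    [0.265,-0.39,0,0,0.0876],
    [0.265,-0.39,0,0,0.0876],
    [0.265,-0.39,0,0,0.0876],
    [0.265,-0.39,0,0,0.0876],
    [0.265,-0.39,0,0,0.0876],
    [0.265,-0.39,0,0,0.0876],
    [0.265,-0.39,0,0,0.0876],
    [0.265,-0.39,0,0,0.0876],
    [0.265,-0.39,0,0,0.0876],
    [0.265,-0.39,0,0,0.0876],
    [0.216,-0.822,-0.08,0,0.0876],
    [0.216,-0.822,-0.08,0,0.0876],
    [0.216,-0.822,-0.08,0,0.0876],
    [0.216,-0.822,-0.08,0,0.0876],
    [0.216,-0.822,-0.08,0,0.0876],
    [0.216,-0.822,-0.08,0,0.0876],
    [0.216,-0.822,-0.08,0,0.0876],
    [0.216,-0.822,-0.08,0,0.0876],
    [0.216,-0.822,-0.08,0,0.0876],
    [0.216,-0.822,-0.08,0,0.0876]
  ],
  "newtons": 20
}}

```text
t: 2.2
eef_pos: [0.4294, -0.1859, 0.1165]
ee_rot: [3.141, 0.002, -0.33]
force: [0.3, -0.1, -0.4]
width: 0.0877
gripper_force: 0.0
```

{"name": "step_arm", "arguments": {
  "rows": [
    [0.001,0.002,-0.04,0,0.0876],
    [0.001,0.002,-0.08,0,0.0876],
    [0.001,0.002,-0.1,0,0.0876],
    [0.001,0.002,-0.107,0,0.0876],
    [0.001,0.002,-0.112,0,0.0876],
    [0.001,0.002,-0.112,0,0.03],
    [0.001,0.002,-0.112,0,0.02],
    [0.001,0.002,-0.112,0,0.02],
    [0.001,0.002,-0.112,0,0.02],
    [0.001,0.002,-0.112,0,0.02],
    [0.001,0.002,-0.112,0,0.02],
    [0.001,0.002,-0.112,0,0.02],
    [0.001,0.002,-0.112,0,0.02]
  ],
  "newtons": 20
}}

```text
t: 3.5
eef_pos: [0.4324, -0.1803, 0.0058]
ee_rot: [3.142, 0.0, -0.325]
force: [-0.1, -0.1, 0.6]
width: 0.0289
gripper_force: 0.0
```

{"name": "step_arm", "arguments": {
  "rows": [
    [0,0,0,0,0.02],
    [0,0,0,0,0.02],
    [0,0,0.03,0,0.02],
    [0,0,0.08,0,0.02],
    [0,0,0.08,0,0.02]
  ],
  "newtons": 25
}}

```text
t: 4.0
eef_pos: [0.4365, -0.1809, 0.0914]
ee_rot: [-3.14, -0.009, -0.323]
force: [0.6, -0.5, -1.0]
width: 0.02
gripper_force: 0.0
```

Run:
```python
from h import *
t=grab("top");s=grab("scene")
a=cv2.resize(t["color"][215:295,330:420],None,fx=4.4,fy=5,interpolation=cv2.INTER_CUBIC)
b=cv2.resize(s["color"][300:380,240:330],None,fx=4.4,fy=5,interpolation=cv2.INTER_CUBIC)
cv2.imwrite("pics/n1.png",np.hstack([a,b])); print(arm.get_state()["width"],arm.get_state()["eef_pos"],proj(t,arm.get_state()["eef_pos"]))
```

```text
0.02018918263214228 [ 0.43332714 -0.18025181  0.08702104] [386.81790002 257.56849459]
```

View pics/n1.png

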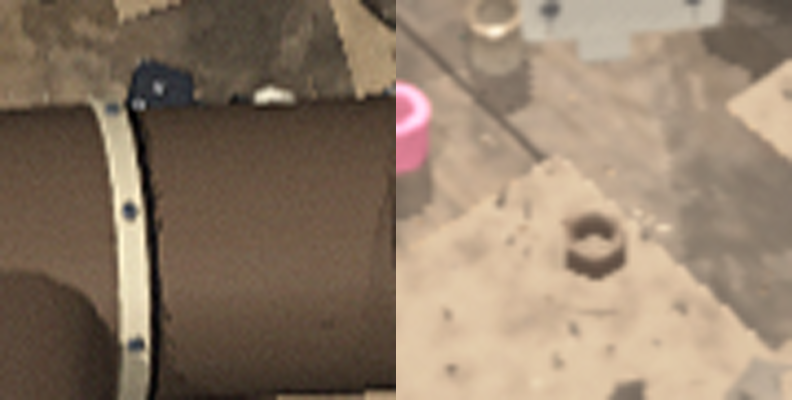

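{"name": "step_arm", "arguments": {
  "rows": [
    [-0.002,-0.003,0,0,0.06],
    [-0.002,-0.003,0,0,0.06],
    [-0.002,-0.003,0,0,0.06],
    [-0.002,-0.003,0,0,0.06],
    [-0.002,-0.003,0,0,0.06],
    [-0.002,-0.003,-0.04,0,0.06],
    [-0.002,-0.003,-0.07,0,0.06],
    [-0.002,-0.003,-0.08,0,0.06],
    [-0.002,-0.003,-0.084,0,0.06],
    [-0.002,-0.003,-0.084,0,0.06],
    [-0.002,-0.003,-0.084,0,0.0],
    [-0.002,-0.003,-0.084,0,0.0],
    [-0.002,-0.003,-0.084,0,0.0],
    [-0.002,-0.003,-0.084,0,0.0],
    [-0.002,-0.003,-0.084,0,0.0],
    [-0.002,-0.003,-0.084,0,0.0],
    [-0.002,-0.003,-0.084,0,0.0]
  ],
  "newtons": 30
}}

```text
t: 5.8
eef_pos: [0.4304, -0.1833, 0.0018]
ee_rot: [3.142, 0.0, -0.325]
force: [0.6, -0.7, -0.0]
width: 0.0097
gripper_force: 0.0
```

Run:
```python
from h import *
s=grab("scene");t=grab("top")
b=cv2.resize(s["color"][250:390,220:360],(560,560),interpolation=cv2.INTER_CUBIC)
cv2.imwrite("pics/n2.png",b); st=arm.get_state();print(st["width"],st["eef_pos"],(proj(s,st["eef_pos"])-[220,250])*4)
```

```text
0.0031780691453780147 [ 0.43042271 -0.18332513  0.00174072] [260.3829668  402.47585234]
```

View pics/n2.png

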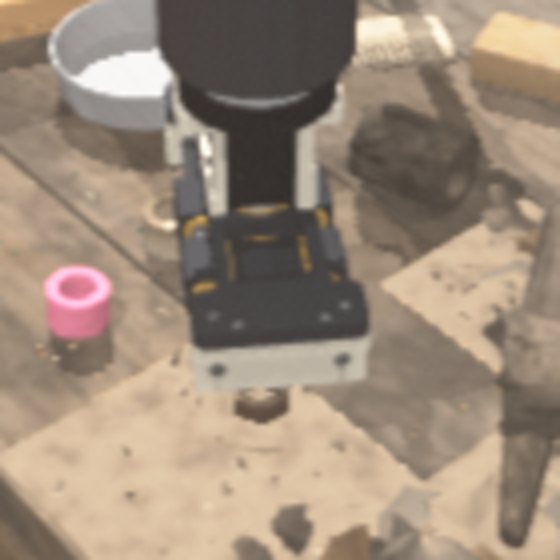

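Run:
```python
from h import *
s=grab("scene");t=grab("top");st=arm.get_state();p=st["eef_pos"];y=st["ee_rot"][2]
c=np.array([np.sin(y),-np.cos(y),0]);x=np.array([np.cos(y),np.sin(y),0])
print(st["width"],st["q"])
for a in(-.039,.039):
  for b in(-.0965,.0965):
    print(a,b,(proj(s,p+a*x+b*c+[0,0,.066])-[220,250])*4)
for q in (c*.03,-c*.03,c*0.012,c*0): print("finger",(proj(s,p+q)-[220,250])*4,(proj(s,p+q+[0,0,.04])-[220,250])*4)
I=np.c_[s["color"]];cv2.imwrite("pics/n3.png",cv2.resize(I[330:370,265:305],(640,600),interpolation=cv2.INTER_NEAREST))
```

```text
0.0010989597753247819 [ 1.97742090e-02  2.53549795e-01 -6.80018054e-01  1.75635879e-05
 -6.37349705e-01  1.22617177e+00]
-0.039 -0.0965 [168.49840646 188.76556785]
-0.039 0.0965 [198.29992408 454.82093575]
0.039 -0.0965 [310.79142125 178.46701213]
0.039 0.0965 [369.71617374 439.93137597]
finger [267.178051   445.92088119] [267.15033296 385.52192109]
finger [253.88215992 361.55314269] [253.60069453 302.92214268]
finger [263.02945789 419.5964012 ] [262.91931013 359.72923666]
finger [260.34199027 402.54334589] [260.18002117 343.03029209]
```

View pics/n3.png

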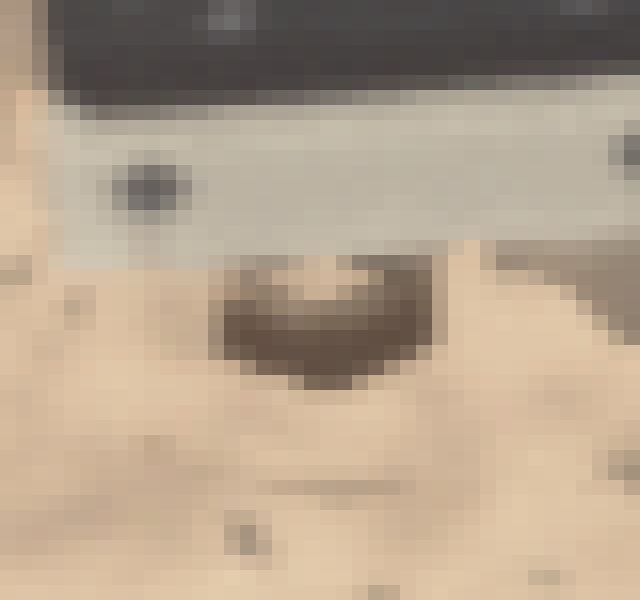

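Run:
```python
from h import *
s=grab("scene");st=arm.get_state()
p=np.array([.2153,.6393,.1969]);y=-.325
c=np.array([np.sin(y),-np.cos(y),0])
for q in(p,p+c*.044,p-c*.044,p+[0,0,.066]+c*.0965,p+[0,0,.066]-c*.0965): print(proj(s,q)*1.4)
print((proj(s,[.4305,-.183,.015])-[220,250])*4,st["eef_pos"],st["force"],st["width"],st["gripper_force"])
```

```text
[156.60330673 214.10674684]
[152.12077451 220.93831841]
[160.84866578 207.63663737]
[140.61623438 199.65880105]
[160.86649915 173.25063261]
[260.19685447 382.54569726] [ 0.43033666 -0.18333349  0.00169715] [-0.03892144 -0.55418032  0.32396593] 0.00040558012812685917 0.0
```

The gripper appears to sit about 3 cm higher in the pictures than the state reports, and it closes over the nut without touching it. I'll open the fingers and feel my way down.

{"name": "step_arm", "arguments": {
  "rows": [
    [0,0,0,0,0.06],
    [0,0,0,0,0.06],
    [0,0,0,0,0.06],
    [0,0,0,0,0.06],
    [0,0,0,0,0.06],
    [0,0,0,0,0.06],
    [0,0,0,0,0.06],
    [0,0,0,0,0.06],
    [0,0,-0.003,0,0.06],
    [0,0,-0.003,0,0.06]
  ]
}}

```text
t: 7.05
eef_pos: [0.4302, -0.1833, -0.0016]
ee_rot: [3.141, 0.0, -0.325]
force: [-1.9, -0.3, -0.1]
width: 0.0599
gripper_force: 0.0
```

{"name": "step_arm", "arguments": {
  "rows": [
    [0,0,-0.003,0,0.06],
    [0,0,-0.005,0,0.06],
    [0,0,-0.005,0,0.06]
  ]
}}

```text
t: 7.35
eef_pos: [0.4301, -0.1833, -0.0066]
ee_rot: [3.141, 0.001, -0.325]
force: [-0.1, 0.5, -0.0]
width: 0.06
gripper_force: 0.0
```

Run:
```python
from h import *
s=grab("scene")
b=cv2.resize(s["color"][250:390,200:360],(800,600),interpolation=cv2.INTER_CUBIC)
cv2.imwrite("pics/n4.png",b); st=arm.get_state();print(st["width"],st["eef_pos"],st["force"],(proj(s,st["eef_pos"])-[200,250])*[5,600/140])
```

```text
0.060013039147986384 [ 0.43025989 -0.18332537 -0.00645523] [0.3578562  0.0315641  0.17126685] [425.16283764 444.09169909]
```

View pics/n4.png

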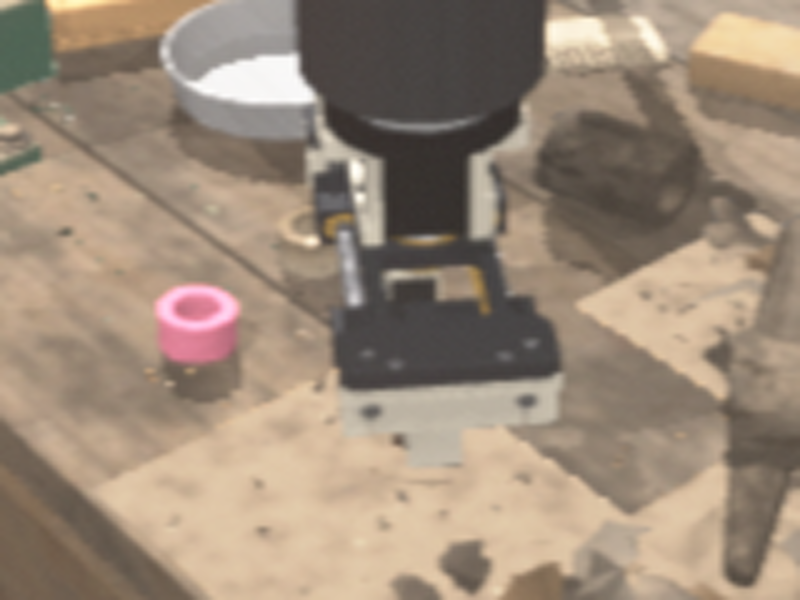

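{"name": "step_arm", "arguments": {
  "rows": [
    [0,0,-0.003,0,0.06],
    [0,0,-0.006,0,0.06],
    [0,0,-0.008,0,0.06],
    [0,0,-0.008,0,0.06]
  ]
}}

```text
t: 7.8
eef_pos: [0.4301, -0.1833, -0.0146]
ee_rot: [3.141, 0.001, -0.325]
force: [-0.4, -0.3, -0.6]
width: 0.0601
gripper_force: 0.0
```

{"name": "step_arm", "arguments": {
  "rows": [
    [0,0,-0.002,0,0.06],
    [0,0,-0.004,0,0.06],
    [0,0,-0.004,0,0.06]
  ]
}}

```text
t: 8.1
eef_pos: [0.4303, -0.1833, -0.0185]
ee_rot: [3.141, 0.0, -0.325]
force: [0.3, -0.4, -0.7]
width: 0.0598
gripper_force: 0.0
```

{"name": "step_arm", "arguments": {
  "rows": [
    [0,0,-0.002,0,0.06],
    [0,0,-0.002,0,0.06]
  ]
}}

```text
t: 8.3
eef_pos: [0.4303, -0.1833, -0.0204]
ee_rot: [3.142, 0.0, -0.325]
force: [0.5, 0.6, 0.4]
width: 0.06
gripper_force: 0.0
```

{"name": "step_arm", "arguments": {
  "rows": [
    [0,0,-0.002,0,0.06],
    [0,0,-0.002,0,0.06]
  ]
}}

```text
t: 8.5
eef_pos: [0.4302, -0.1833, -0.0225]
ee_rot: [3.141, 0.0, -0.325]
force: [-0.2, -0.0, -0.0]
width: 0.0599
gripper_force: 0.0
```

{"name": "step_arm", "arguments": {
  "rows": [
    [0,0,-0.002,0,0.06],
    [0,0,-0.002,0,0.06]
  ]
}}

```text
t: 8.7
eef_pos: [0.4303, -0.1833, -0.0245]
ee_rot: [3.142, 0.0, -0.325]
force: [0.1, -0.3, -0.4]
width: 0.0602
gripper_force: 0.0
```

{"name": "step_arm", "arguments": {
  "rows": [
    [0,0,-0.002,0,0.06],
    [0,0,-0.002,0,0.06]
  ]
}}

```text
t: 8.9
eef_pos: [0.4302, -0.1833, -0.0265]
ee_rot: [3.141, 0.0, -0.325]
force: [-0.2, 0.5, -0.1]
width: 0.0603
gripper_force: 0.0
```

{"name": "step_arm", "arguments": {
  "rows": [
    [0,0,0,0,0.0],
    [0,0,0,0,0.0],
    [0,0,0,0,0.0],
    [0,0,0,0,0.0],
    [0,0,0,0,0.0],
    [0,0,0,0,0.0],
    [0,0,0,0,0.0]
  ],
  "newtons": 25
}}

```text
t: 9.6
eef_pos: [0.4304, -0.1833, -0.0262]
ee_rot: [3.142, -0.0, -0.325]
force: [0.1, -0.7, -0.4]
width: 0.0301
gripper_force: 25.0
```

{"name": "step_arm", "arguments": {
  "rows": [
    [0,0,0.03,0,0.0],
    [0,0,0.07,0,0.0],
    [0,0,0.07,0,0.0],
    [0.059,0.298,0.07,0,0.0],
    [0.059,0.298,0.07,0,0.0],
    [0.059,0.298,0.07,0,0.0],
    [0.059,0.298,0.07,0,0.0],
    [0.059,0.298,0.07,0,0.0],
    [0.059,0.298,0.07,0,0.0],
    [0.059,0.298,0.07,0,0.0],
    [0.059,0.298,0.07,0,0.0],
    [0.059,0.298,0.07,0,0.0],
    [0.059,0.298,0.04,0,0.0],
    [0.059,0.298,0.02,0,0.0],
    [0.059,0.298,0.01,0,0.0],
    [0.059,0.298,0.008,0,0.0],
    [0.059,0.298,0.008,0,0.0]
  ]
}}

```text
t: 11.3
eef_pos: [0.4896, 0.1141, -0.018]
ee_rot: [3.141, -0.0, -0.326]
force: [-0.1, 0.3, -0.2]
width: 0.0303
gripper_force: 25.0
```

{"name": "step_arm", "arguments": {
  "rows": [
    [0,0,0,0,0.045],
    [0,0,0,0,0.045],
    [0,0,0,0,0.045],
    [0,0,0.03,0,0.045],
    [0,0,0.07,0,0.045],
    [0,0,0.08,0,0.055],
    [-0.049,-0.157,0.08,0,0.055],
    [-0.049,-0.157,0.08,0,0.055],
    [-0.049,-0.157,0.08,0,0.055],
    [-0.049,-0.157,0.08,0,0.055],
    [-0.049,-0.157,0.08,0,0.055],
    [-0.049,-0.157,0.08,0,0.055],
    [-0.049,-0.157,0.04,0,0.055],
    [-0.049,-0.157,0.01,0,0.055],
    [-0.049,-0.157,-0.005,0,0.055],
    [-0.049,-0.157,-0.009,0,0.055],
    [-0.049,-0.157,-0.009,0,0.055]
  ]
}}

```text
t: 13.0
eef_pos: [0.4406, -0.0415, -0.0275]
ee_rot: [3.141, 0.001, -0.323]
force: [0.9, 0.4, 0.1]
width: 0.0547
gripper_force: 0.0
```

{"name": "step_arm", "arguments": {
  "rows": [
    [0,0,-0.002,0,0.055],
    [0,0,-0.002,0,0.055]
  ]
}}

```text
t: 13.2
eef_pos: [0.4416, -0.0414, -0.0285]
ee_rot: [-3.141, -0.002, -0.324]
force: [-0.6, 1.8, 2.6]
width: 0.0548
gripper_force: 1.2
```

{"name": "step_arm", "arguments": {
  "rows": [
    [0,0,-0.002,0,0.055],
    [0,0,-0.002,0,0.055]
  ]
}}

```text
t: 13.4
eef_pos: [0.4417, -0.0414, -0.0287]
ee_rot: [-3.14, -0.002, -0.323]
force: [-10.3, 6.1, 36.8]
width: 0.055
gripper_force: 18.3
```

{"name": "step_arm", "arguments": {
  "rows": [
    [0,0,-0.001,0,0.0],
    [0,0,-0.001,0,0.0],
    [0,0,-0.001,0,0.0],
    [0,0,-0.001,0,0.0],
    [0,0,-0.001,0,0.0],
    [0,0,-0.001,0,0.0]
  ]
}}

```text
t: 14.0
eef_pos: [0.4438, -0.0417, -0.0288]
ee_rot: [-3.139, -0.006, -0.322]
force: [-6.4, -2.8, 40.9]
width: 0.0342
gripper_force: 34.2
```

{"name": "step_arm", "arguments": {
  "rows": [
    [0,0,0.008,0,0.0],
    [0,0,0.05,0,0.0],
    [0,0,0.09,0,0.0],
    [0.022,0.303,0.09,0,0.0],
    [0.022,0.303,0.09,0,0.0],
    [0.022,0.303,0.09,0,0.0],
    [0.022,0.303,0.09,0,0.0],
    [0.022,0.303,0.09,0,0.0],
    [0.022,0.303,0.09,0,0.0],
    [0.022,0.303,0.09,0,0.0],
    [0.022,0.303,0.09,0,0.0],
    [0.022,0.303,0.09,0,0.0],
    [0.022,0.303,0.05,0,0.0],
    [0.022,0.303,0.025,0,0.0],
    [0.022,0.303,0.014,0,0.0],
    [0.022,0.303,0.014,0,0.0]
  ]
}}

```text
t: 15.6
eef_pos: [0.4618, 0.2589, -0.0192]
ee_rot: [3.139, 0.001, -0.326]
force: [-1.0, 0.0, 0.9]
width: 0.0336
gripper_force: 25.0
```

{"name": "step_arm", "arguments": {
  "rows": [
    [0,0,0,0,0.05],
    [0,0,0,0,0.05],
    [0,0,0,0,0.05],
    [0,0,0.04,0,0.05],
    [0,0,0.09,0,0.0876],
    [0,0,0.1,-0.1,0.0876],
    [0.132,-0.321,0.1,-0.67,0.0876],
    [0.132,-0.321,0.1,-0.67,0.0876],
    [0.132,-0.321,0.1,-0.67,0.0876],
    [0.132,-0.321,0.1,-0.67,0.0876],
    [0.132,-0.321,0.1,-0.67,0.0876],
    [0.132,-0.321,0.1,-0.67,0.0876],
    [0.132,-0.321,0.1,-0.67,0.0876],
    [0.132,-0.321,0.1,-0.67,0.0876],
    [0.132,-0.321,0.1,-0.67,0.0876],
    [0.132,-0.321,0.1,-0.67,0.0876],
    [0.132,-0.321,0.1,-0.67,0.0876],
    [0.132,-0.321,0.1,-0.67,0.0876]
  ]
}}

```text
t: 17.4
eef_pos: [0.5944, -0.0591, 0.0821]
ee_rot: [-3.141, -0.0, -0.993]
force: [0.2, -0.2, -0.5]
width: 0.0876
gripper_force: 0.0
```

Run:
```python
from h import *
s=grab("scene"); cv2.imwrite("pics/v1.png",cv2.resize(s["color"][200:380,180:420],None,fx=3.3,fy=3.3,interpolation=cv2.INTER_CUBIC))
```

```text
(no output)
```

View pics/v1.png

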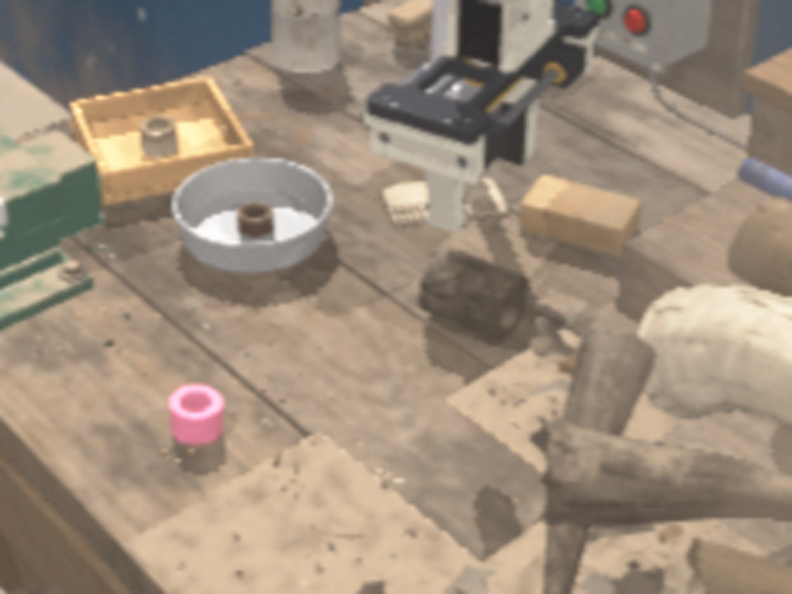

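The nut sits in the dish at (257,218), the ring in the tray at (158,135), and the tube is centred near (475,293).

Run:
```python
from h import *
s=grab("scene"); f=lambda u,v:(180+u/3.3,200+v/3.3)
print(onz(s,*f(475,293),.0255))
a=onz(s,*f(452,250),.047);b=onz(s,*f(527,285),.047);print(a,b,np.arctan2(*(b-a)[[1,0]]))
# lens: bright ring light/ glass ellipse
z=np.load("cams.npz");I=z["colors"][135:170,285:325]
g=cv2.cvtColor(I,cv2.COLOR_BGR2GRAY)
_,m=cv2.threshold(g,125,255,0)
for c in cv2.findContours(m,cv2.RETR_LIST,cv2.CHAIN_APPROX_NONE)[0]:
    if len(c)>=12: e=cv2.fitEllipse(c); p=(e[0][0]+285,e[0][1]+135); print(len(c),p,e[1],e[2],onz(s,*p,.2707))
# predicted ring ellipse r=30 for candidate lens
```

```text
[ 0.58974962 -0.06185777  0.0255    ]
[ 0.58515827 -0.03443553  0.047     ] [ 0.61247868 -0.09415996  0.047     ] -1.1417716257076944
25 (315.45891189575195, 164.6113224029541) (5.635138988494873, 10.545761108398438) 1.928414225578308 [0.65209462 0.10935659 0.2707    ]
28 (302.8936367034912, 154.21258354187012) (7.989423751831055, 13.023958206176758) 126.74420928955078 [0.65820869 0.18985521 0.2707    ]
42 (303.0461025238037, 153.86740493774414) (10.475028038024902, 17.822444915771484) 129.30162048339844 [0.65978308 0.19204211 0.2707    ]
33 (314.3367214202881, 136.21669256687164) (2.836707353591919, 19.012027740478516) 94.63349151611328 [0.75868641 0.3121292  0.2707    ]
24 (292.71675395965576, 135.88558757305145) (2.0508265495300293, 13.429624557495117) 94.1030044555664 [0.70276662 0.34241808 0.2707    ]
```

{"name": "step_arm", "arguments": {
  "rows": [
    [-0.002,-0.003,-0.03,-0.03,0.0876],
    [-0.002,-0.003,-0.07,-0.03,0.0876],
    [-0.002,-0.003,-0.09,-0.03,0.0876],
    [-0.002,-0.003,-0.1,-0.03,0.0876],
    [-0.002,-0.003,-0.104,-0.03,0.0876],
    [-0.002,-0.003,-0.104,-0.03,0.03],
    [-0.002,-0.003,-0.104,-0.03,0.03],
    [-0.002,-0.003,-0.104,-0.03,0.03],
    [-0.002,-0.003,-0.104,-0.03,0.03],
    [-0.002,-0.003,-0.104,-0.03,0.03],
    [-0.002,-0.003,-0.104,-0.03,0.03],
    [-0.002,-0.003,-0.104,-0.03,0.03],
    [-0.002,-0.003,-0.104,-0.03,0.03],
    [-0.002,-0.003,-0.104,-0.03,0.03]
  ],
  "newtons": 10
}}

```text
t: 18.9
eef_pos: [0.5928, -0.0633, -0.0217]
ee_rot: [-3.141, -0.0, -1.025]
force: [-0.7, -0.3, 6.1]
width: 0.0528
gripper_force: 10.0
```

{"name": "step_arm", "arguments": {
  "rows": [
    [0,0,0.03,0,0.03],
    [0,0,0.07,0,0.03],
    [0,0,0.1,0,0.03],
    [-0.104,0.087,0.1,-0.546,0.03],
    [-0.104,0.087,0.1,-0.546,0.03],
    [-0.104,0.087,0.1,-0.546,0.03],
    [-0.104,0.087,0.1,-0.546,0.03],
    [-0.104,0.087,0.1,-0.546,0.03],
    [-0.104,0.087,0.1,-0.546,0.03],
    [-0.104,0.087,0.1,-0.546,0.03],
    [-0.104,0.087,0.1,-0.546,0.03],
    [-0.104,0.087,0.06,-0.546,0.03],
    [-0.104,0.087,0.042,-0.546,0.03],
    [-0.104,0.087,0.038,-0.546,0.03],
    [-0.104,0.087,0.036,-0.546,0.03],
    [-0.104,0.087,0.036,-0.546,0.03]
  ]
}}

```text
t: 20.5
eef_pos: [0.4891, 0.0237, 0.0143]
ee_rot: [-3.141, 0.0, -1.571]
force: [0.0, -0.1, -0.4]
width: 0.0532
gripper_force: 10.0
```

Run:
```python
from h import *
s=grab("scene");st=arm.get_state();print(st["eef_pos"],st["force"],st["width"],st["gripper_force"])
p=st["eef_pos"]+[0,0,.0476]; u=proj(s,p);print("pivot px",u)
c,r=int(u[0]),int(u[1]); I=s["color"][r-22:r+26,c-30:c+34]
g=cv2.cvtColor(I,cv2.COLOR_BGR2GRAY)
for y in range(0,48,2): print(r-22+y,"".join("#" if v<50 else "+" if v<75 else "-" if v<110 else "." for v in g[y]))
for d in(.0315,-.0315):
  for z in(.0255,-.0255): print(d,z,proj(s,p+[0,d,z]))
```

```text
[0.48923144 0.02382576 0.01455326] [-0.35262973 -0.84620862 -0.25458981] 0.05338767326971109 9.970413162464169
pivot px [270.61789464 267.75565708]
245 ------+-----------++++++++++++---.......---++++++++++++++++-----
247 ---------+++++++++++++---.................-++---++++++++++++--..
249 -------++++++----.........................-------++++++++++-....
251 ------++-.........----..................---------++++++++++-....
253 ++++++++-------+++++++--........----...........-++++---.........
255 ------+++-++++++++++++++--------.......--.......................
257 .......-..--++++++++++++---------.....-+++-.....................
259 ......------++++++++++++-..-----......-+++-.....................
261 ...........-+++++++++++--....-........-+++-.....................
263 ...........----.....-----........------+++-.....................
265 .....................----..-------------++-.....................
267 .....................--------------------+-.....................
269 .....................----------------------.....................
271 ....................++---------.------+-+---.......
[... 175 characters left out ...]
..-.--------------------.....................
279 -....................-...-------------------....................
281 ------...................-----------------......................
283 ----------------------------------------........................
285 ---------------------------------------............-............
287 ------------------------------------..................-.........
289 ....-----------------------------...............................
291 ..........------------------....................................
0.0315 0.0255 [265.29932748 252.46452855]
0.0315 -0.0255 [265.74434549 269.81387652]
-0.0315 0.0255 [275.8308636  265.55409232]
-0.0315 -0.0255 [276.07203473 283.43656408]
```

{"name": "step_arm", "arguments": {
  "rows": [
    [0,0,-0.003,0,0.03],
    [0,0,-0.005,0,0.03],
    [0,0,-0.007,0,0.03],
    [0,0,-0.009,0,0.03]
  ],
  "newtons": 10
}}

```text
t: 20.95
eef_pos: [0.4886, 0.0235, 0.005]
ee_rot: [-3.141, -0.0, -1.571]
force: [0.1, -2.2, 2.0]
width: 0.0528
gripper_force: 10.0
```

{"name": "step_arm", "arguments": {
  "rows": [
    [0,0,-0.001,0,0.03],
    [0,0,-0.002,0,0.03],
    [0,0,-0.003,0,0.03]
  ]
}}

```text
t: 21.25
eef_pos: [0.4884, 0.0235, 0.0018]
ee_rot: [3.142, -0.0, -1.571]
force: [-0.7, -3.9, 3.6]
width: 0.053
gripper_force: 10.0
```

{"name": "step_arm", "arguments": {
  "rows": [
    [0,0,-0.001,0,0.03],
    [0,0,-0.002,0,0.03],
    [0,0,-0.003,0,0.03],
    [0,0,-0.004,0,0.03],
    [0,0,-0.005,0,0.03],
    [0,0,-0.005,0,0.03]
  ]
}}

```text
t: 21.85
eef_pos: [0.4882, 0.0232, -0.0034]
ee_rot: [3.141, -0.001, -1.571]
force: [1.2, -6.3, 4.4]
width: 0.0531
gripper_force: 10.1
```

```bash
cat > look.py <<'E'
from h import *
import sys
th=np.radians(float(sys.argv[1])); az=float(sys.argv[2])
s=grab("scene");st=arm.get_state();print(st["eef_pos"],st["ee_rot"],st["force"],st["width"],st["gripper_force"])
p=st["eef_pos"]+[0,0,.0476]; u=proj(s,p);print("pivot px",u)
c,r=int(u[0]),int(u[1]); c0,r0=c-40,r-26; I=s["color"][r0:r+30,c0:c+40]
g=cv2.cvtColor(I,cv2.COLOR_BGR2GRAY).astype(int)
for y in range(g.shape[0]): print(r0+y,"".join("#" if v<45 else "+" if v<65 else "-" if v<90 else ":" if v<125 else "." for v in g[y]))
a=np.array([np.cos(az)*np.cos(th),np.sin(az)*np.cos(th),np.sin(th)]);n=np.array([-np.cos(az)*np.sin(th),-np.sin(az)*np.sin(th),np.cos(th)]);w=np.cross(n,a)
for nm,d in(("up end",.0315),("low end",-.0315)):
  print(nm,[(k,(proj(s,p+a*d+v)-[c0,r0]).round(1).tolist(),int(proj(s,p+a*d+v)[1])) for k,v in(("c",0*n),("top",n*.0255),("bot",-n*.0255),("w+",w*.027),("w-",-w*.027))])
E
python3 look.py 25 1.571
```

```text
[ 0.48826457  0.02323613 -0.00331388] [ 3.14118141e+00 -5.36053258e-04 -1.57086671e+00] [ 1.08065143 -6.67794655  4.37073566] 0.05288658641178968 10.085701260070081
pivot px [270.47108199 274.10531073]
248 ::::::::::::-----:::::::...:::-+++-:.......::---+++++++++++++++++-:.............
249 ::::::::::::::::::::----::::::------:::::----+++------++++++++++++-:............
250 :::::::::::::::::---------::::----+-----+++-----:::::-+++++++++++++-::.:::::....
251 :::::::::::::::--------:::::---+++++++++----::::..:::-++++++++++++++-:::::::....
252 -::::::::::::::----:::::------+++++++---:::::.....:--++--+++++++++----::::::....
253 -:::::::::::::::::::------++++++----::............:-++-:-+++++----+++-::::......
254 :-:::::::::::::::-----++++++----::.................:-+-::---+++++++++-:.........
255 :---:::::::::::::-+++++-----::.....................:::::::-+++++++++-:..........
256 .:-:..:::::::::::-+-----::....................:...::::::::-+++++++++-...........
257 ..--:::::::::::::---::........::......:....:::::.:::::::::-+++++++++-...........
258 ..:--::::::::::---::......:::---:..:::::::::
[... 3449 characters left out ...]
....................::::::::::::::......:::::::::::::...................
300 .....::....................::::::::::::::........::::::::::::...................
301 ......::.................::::::::::::::::........::::::::::::............::.....
302 .......::.................::::::::::::::........::::::::::::::...........:::....
303 .........:................::::::::::::::........::::::::::::::...........:::....
up end [('c', [35.8, 15.6], 263), ('top', [37.3, 9.8], 257), ('bot', [34.3, 21.1], 269), ('w+', [25.6, 18.2], 266), ('w-', [45.7, 13.0], 261)]
low end [('c', [45.3, 36.9], 284), ('top', [47.1, 31.4], 279), ('bot', [43.6, 42.3], 290), ('w+', [34.9, 39.9], 287), ('w-', [55.5, 34.1], 282)]
```

{"name": "step_arm", "arguments": {
  "rows": [
    [0,0,0.015,0,0.03],
    [0,-0.05,0.02,0,0.03],
    [0,-0.05,0.005,0,0.03],
    [0,-0.05,0.0,0,0.03],
    [0,-0.05,-0.003,0,0.03],
    [0,-0.05,-0.003,0,0.03]
  ]
}}

```text
t: 22.5
eef_pos: [0.4882, -0.0257, -0.0068]
ee_rot: [3.141, -0.0, -1.57]
force: [0.4, -0.0, -0.5]
width: 0.0531
gripper_force: 10.0
```

{"name": "step_arm", "arguments": {
  "rows": [
    [0,0,-0.001,0,0.03],
    [0,0,-0.001,0,0.03]
  ]
}}

```text
t: 22.7
eef_pos: [0.4887, -0.0257, -0.0071]
ee_rot: [-3.141, 0.0, -1.57]
force: [-0.2, -0.1, -1.3]
width: 0.053
gripper_force: 10.0
```

{"name": "step_arm", "arguments": {
  "rows": [
    [0,0,-0.001,0,0.03],
    [0,0,-0.001,0,0.03]
  ]
}}

```text
t: 22.9
eef_pos: [0.4885, -0.0261, -0.0082]
ee_rot: [-3.141, 0.0, -1.57]
force: [-0.1, 0.5, -0.9]
width: 0.0533
gripper_force: 10.0
```

{"name": "step_arm", "arguments": {
  "rows": [
    [0,0,-0.001,0,0.03],
    [0,0,-0.001,0,0.03]
  ]
}}

```text
t: 23.1
eef_pos: [0.4884, -0.0263, -0.0093]
ee_rot: [3.142, -0.0, -1.571]
force: [-0.6, -0.9, -1.0]
width: 0.053
gripper_force: 10.0
```

{"name": "step_arm", "arguments": {
  "rows": [
    [0,0,-0.001,0,0.03],
    [0,0,-0.001,0,0.03]
  ]
}}

```text
t: 23.3
eef_pos: [0.4883, -0.0264, -0.0104]
ee_rot: [3.141, -0.0, -1.571]
force: [-0.0, -0.3, -1.1]
width: 0.0527
gripper_force: 10.0
```

{"name": "step_arm", "arguments": {
  "rows": [
    [0,0,-0.001,0,0.03],
    [0,0,-0.001,0,0.03]
  ]
}}

```text
t: 23.5
eef_pos: [0.4883, -0.0264, -0.0114]
ee_rot: [3.141, -0.0, -1.571]
force: [0.3, -0.6, -1.2]
width: 0.053
gripper_force: 10.0
```

{"name": "step_arm", "arguments": {
  "rows": [
    [0,0,-0.001,0,0.03],
    [0,0,-0.001,0,0.03]
  ]
}}

```text
t: 23.7
eef_pos: [0.4883, -0.0264, -0.0124]
ee_rot: [3.141, -0.0, -1.571]
force: [-0.1, 0.2, -0.6]
width: 0.0529
gripper_force: 10.0
```

{"name": "step_arm", "arguments": {
  "rows": [
    [0,0,-0.001,0,0.03],
    [0,0,-0.001,0,0.03]
  ]
}}

```text
t: 23.9
eef_pos: [0.4886, -0.0262, -0.0132]
ee_rot: [-3.141, 0.0, -1.571]
force: [-0.1, 1.1, 0.6]
width: 0.053
gripper_force: 10.0
```

{"name": "step_arm", "arguments": {
  "rows": [
    [0,0,0.0,0,0.03],
    [0,0,0.03,0,0.03],
    [0,0,0.08,0,0.03],
    [0,0,0.13,0,0.03],
    [0,0,0.186,-0.2,0.03],
    [0,0,0.186,-1.035,0.03],
    [0,0,0.186,-1.035,0.03],
    [0,0,0.186,-1.035,0.03],
    [0,0,0.186,-1.035,0.03],
    [0,0,0.186,-1.035,0.03],
    [0,0,0.186,-1.035,0.03],
    [0,0,0.186,-1.035,0.03],
    [0,0,0.186,-1.035,0.03],
    [0.02,0.04,0.186,-1.035,0.03],
    [0.04,0.08,0.186,-1.035,0.03],
    [0.06,0.12,0.186,-1.035,0.03],
    [0.077,0.159,0.186,-1.035,0.03],
    [0.077,0.159,0.186,-1.035,0.03],
    [0.077,0.159,0.186,-1.035,0.03]
  ],
  "newtons": 30
}}

```text
t: 25.8
eef_pos: [0.5652, 0.1334, 0.1719]
ee_rot: [3.142, -0.002, -2.602]
force: [-0.1, -0.6, -1.5]
width: 0.0528
gripper_force: 30.0
```

```bash
python3 look.py 25 0.536
```

```text
[0.56492185 0.13261018 0.17218832] [ 3.14150118e+00 -1.35256816e-03 -2.60310917e+00] [-0.27014747 -0.47540162 -0.23952254] 0.05245573782148167 29.987103346061303
pivot px [279.91624    185.99097701]
159 --.....:::::--++++---::::::::::::::--++++++++----:::::-++++++++++------------+++
160 --.....:--:-++++++++++--------:::::::::---+++++++++--+++++++++++++++-------++++-
161 --.....:---++++++++++++--+++++----:::::::::--++++++++++++++++-++++-+-----++++-:.
162 --......:::-++++++++++-::-++++++++--::::::::---+++++++++++++++----+---++++++::..
163 --.........:++++++++++::::--++++--------::::----+++++++++++--+----+--+++++-:....
164 --::......:-+++++++++-::::::---:::------------++++++++++++++++----++++++-:......
165 --::...:::--+++++++++-::::::::::::-----------++++++++++++++++++++++++++:........
166 ---::::----++++++++++-::---:::::::::-------++++++++++++++++++++++++++-:.........
167 -------------+++++++++--::..:::::::::::::--++++++++++++++++-::-++++-:........:..
168 -----------------+++++-:........:----::::-+++++++++++++++++:...:--:.............
169 ----------------------:..........:--------+++++
[... 3447 characters left out ...]
--------------:.............................::...::::::::::::::.......:
211 -----------------------:............................::::..::::::::::::::.......:
212 ----------------------::.............................::.....::::::::::::.......:
213 -------------------::.......................................::::::::::::........
214 -----------------::.........................................:::--:::::::........
up end [('c', [47.3, 18.4], 177), ('top', [44.9, 11.3], 170), ('bot', [49.6, 25.3], 184), ('w+', [38.6, 16.1], 175), ('w-', [56.2, 20.7], 179)]
low end [('c', [34.4, 35.8], 194), ('top', [31.7, 28.8], 187), ('bot', [37.0, 42.6], 201), ('w+', [25.6, 33.3], 192), ('w-', [43.4, 38.4], 197)]
```

```bash
cat > seg.py <<'E'
from h import *
z=np.load("cams.npz")
def seg(n,w=40,h=32):
    f=grab(n);B=z["color"+n[0]].astype(int);I=f["color"].astype(int)
    p=arm.get_state()["eef_pos"]+[0,0,.0476];u=proj(f,p).astype(int)
    ch=np.abs(I-B).max(2)>14
    r0,c0=max(u[1]-h,0),u[0]-w
    out=[]
    for y in range(r0,u[1]+h):
        L=""
        for x in range(c0,u[0]+w):
            b,g,r=I[y,x]
            L+=" " if not ch[y,x] else ("W" if min(b,g,r)>125 else "t" if r-b>8 else "k" if max(b,g,r)<75 else "o")
        print(y,L)
    print("col0",c0,"pivot",u)
    return f
if __name__=="__main__":
    import sys; seg(sys.argv[1])
E
python3 seg.py scene; python3 seg.py top
```

```text
153 ooookkkkkkkkkkkkkkkkkkkkkkooWWWWWWWWWWWWWWWWWWWWWWWWWWWWWWWWWWWo                
154 oWWWtookkoootttttkkkkkkkkkkkottWWWWWWWWWWWWWWWWWWWWWWWWWWWWWWtoooo   oooooooookk
155 WWWWWWWWWWWWWWtttttttkkkkkkkkkoottWWWWWWWWWWWWWWWWWWWWWWWW tokkkoo   oooooooWooo
156 oWWWWWWWWWWWWWttttttttttttkkkkkkkkoottWWWWWWWWWWWWWWWWWWWttokkkkoo   oooo oooooo
157 ooWWWWWWWWWWWWttttttttttttttttkkkkkkkkoottWWWWWWWWWWWWWWtokkkkkkko   oooo oooooo
158  oWWWWWWWWWWttttttttttttttttttttttkkkkkkkkoottttWWWWWWt kkkkkkkkkoooooooo ooookk
159  oWWWWWtoottokkkkkttttttttttttttttttttkkkkkkkkkoootttookkkkkkkkkkkkkoooooo okkk 
160  oWWWWtoooookkkkkkkkkkttttttttttttttttttttkkkkkkkkkkkkkkkkkkkkkkkkkkkkooo kkkkkk
161  oWWWWtooookkkkkkkkkkkttttkkkttttttttttttttttkkkkkkkkkkkkkkkkkkkkkkkkkko kkkkko 
162  oWWWWWWtookkkkkkkkkkkttttkkkkkkkttooottttttt  kkkkkkkkkkkkkkkkkkkkoo kkkkkkotWW
163   oWWWWWWWtokkkkkkkkktttttokkkkkoo    ooootto   kkkkkkkkkkkkkkkookkkkkkkkkktW  W
164   otWWWWWoookkkkkkkkktttooooooooto        oo  okkkkkkkkkkkkkkkkkkkkkkkkkko  WW W
165   ooWWWooo okkkkkkkkktttoooooooooo           kkkkkkkkkkkkkkkkkkkkkkkkkkotWWW
[... 9129 characters left out ...]
 ttttttttttkkkkkkkktkkkkkkkkkkkkk   oooWWWWWWWWW WWW WW WWWWWW WWWWW        t   
224 tttttttttkkkkkkkkk t kkkkkkkkkook   WWWWooWWoooWWW WW  W  WW WWW WWWW    W    t 
225 tttttttkkkkkkkkkkkkttkkkkkkktkW    oWWWWoWoooWW  W  W WWWWW WWWWW WWW    W t  tt
226 ttttttkkkkkkkkkkkkkkttkkkkkt  W   oWWoWoooWooW  W W  WW WW W WWWWW WWW      t   
227 tttttkkkkkkkkkkkkkttttkkkkttt     WooWoooWWooW  W W WW WWW WWWWWW WWWWW        t
228 tttkkkkkkkkkkkkkkt    kkk    W   oWWoWWWooooWW WWW   WWWW  WW WWWWWWWWW      t  
229 kkkokkkkkkkkkkkkkt  t tkt t  W   WWoWWoWWoooW WW W  W  WWWWW  W  WWWW WW   W  tt
230 ttkkkkkookkkkkkkkt ttt          oWooWWooooooWW  W  WW    W  W WWWWWWWWWWW    t t
col0 210 pivot [250 199]
```

```bash
cat > fing.py <<'E'
from h import *
st=arm.get_state();y=st["ee_rot"][2];c=np.array([np.sin(y),-np.cos(y),0]);x=np.array([np.cos(y),np.sin(y),0])
p=st["eef_pos"]+[0,0,.0476]
s=grab("scene")
for nm,b in(("b+ inner",.0265),("b+ outer",.0475),("b- inner",-.0265),("b- outer",-.0475)):
    print(nm,[proj(s,p+b*c+a*x-[0,0,.019]).round(1).tolist() for a in(-.0095,.0095)])
print("px per mm", (proj(s,p+[.01,0,0])-proj(s,p))/10,(proj(s,p+[0,.01,0])-proj(s,p))/10,(proj(s,p+[0,0,.01])-proj(s,p))/10)
print(st["eef_pos"],y)
E
python3 fing.py; sed -i 's/seg(sys.argv\[1\])/seg(sys.argv[1],30,24)/' seg.py
```

```text
b+ inner [[273.7, 189.1], [269.4, 191.6]]
b+ outer [[267.1, 187.2], [262.8, 189.7]]
b- inner [[290.9, 193.9], [286.7, 196.6]]
b- outer [[297.9, 195.9], [293.8, 198.6]]
px per mm [ 0.36101921 -0.06928009] [-0.16461396 -0.14509636] [-0.00282681 -0.36608441]
[0.56493041 0.13182533 0.17274484] -2.6051580034594624
```

{"name": "step_arm", "arguments": {
  "rows": [
    [-0.03,-0.06,0,0,0.03],
    [-0.06,-0.12,0,0,0.03],
    [-0.07,-0.15,0,-0.1,0.03],
    [-0.07,-0.15,0,-0.97,0.03],
    [-0.07,-0.15,0,-0.97,0.03],
    [-0.07,-0.15,0,-0.97,0.03],
    [-0.07,-0.15,0,-0.97,0.03],
    [-0.07,-0.15,0,-0.97,0.03],
    [-0.07,-0.15,0,-0.97,0.03],
    [-0.07,-0.15,0,-0.97,0.03],
    [-0.07,-0.15,0,-0.97,0.03]
  ]
}}

```text
t: 27.1
eef_pos: [0.4952, -0.0179, 0.1731]
ee_rot: [3.141, 0.0, 2.711]
force: [0.9, -0.4, -0.6]
width: 0.0527
gripper_force: 30.0
```

```bash
python3 seg.py scene; python3 look.py 25 -0.434 | grep -v "^[12][0-9][0-9] "; python3 fing.py
```

```text
192                ookkkkkkkkkkkkkkkkkkkkkkkkkkoo               
193           oooooookkkkkkkkkkkkkkkkkkkkkkkkkkkkoook           
194           oooookkkkkkkkkkkkkkkkkkkkkkkkkkkkkkkkkk           
195          ooooookkkkkkkkkkkkkkkkkkkkkkkkkkkkookkkk           
196          oooooookkkkkkkkkkkkkkkkkkkkkkkkkkkoookkk           
197          ooooo kkkkookkkkkkkkkkkkkkkkkoookkkokkkk           
198           ooo okkkoookkkkkkkkkkkkkkkkkoookkkkkkkk           
199           kkkkkkkkkkkkkkkkkkkkkkkkkkkkkkkkkkkkkkkot         
200          okkkkkkkkkkkkkkkkkkkkkkkkkkkkkkkkkkkkkkktt         
201          okkkkkkkkkkkkkkkkkkkkkkkkkkkkkkkkkkkkkkktt         
202           okkkkkkkkkkkkkkkkkkkkkkkkokoooooooooooot          
203          WWtt tttttttt ttttttttt ttttWWtttWWtttWWW          
204         oWWWWWWWWWWWWWWWWWWWWWWWWWWWWWWWWW WWWWWWW          
205         oWWWWWWWWWWWWWWWWWWWWWWWWWWWWWWWWWWWW WWWWW         
206         oWWWWWWWWWWWWWWWWWWWWWWWWWWWWWWWWWWWWWWWWWt         
207          oWWWWWWWWWWWWWWWWWWWWWWWWWWWWWWWWWWWWWWWWt         
208          oWWWWWWWWWWWWWWWWWWWWWWWWWWWWWWWW W WWWWWt     
[... 2143 characters left out ...]
 0.4726134  -1.28819693] 0.0528341852387341 29.98706074810798
pivot px [279.52479582 216.43536039]
up end [('c', [53.6, 21.0], 210), ('top', [48.7, 11.4], 201), ('bot', [58.5, 30.3], 220), ('w+', [53.4, 15.4], 205), ('w-', [53.9, 26.8], 216)]
low end [('c', [27.6, 31.8], 221), ('top', [22.4, 22.5], 212), ('bot', [32.7, 41.0], 230), ('w+', [28.0, 26.1], 216), ('w-', [27.2, 37.8], 227)]
b+ inner [[283.8, 218.4], [275.4, 218.4]]
b+ outer [[283.8, 214.1], [275.5, 214.1]]
b- inner [[284.0, 229.9], [275.1, 230.0]]
b- outer [[284.0, 234.8], [275.0, 234.9]]
px per mm [ 0.41420925 -0.09090475] [-0.18825358 -0.19083182] [-0.00348469 -0.40629035]
[ 0.49527396 -0.01762071  0.17292779] 2.7098886585196795
```

{"name": "step_arm", "arguments": {
  "rows": [
    [0,0,0,0.97,0.03],
    [0,0,0,0.97,0.03],
    [0,0,0,0.97,0.03],
    [0,0,0,0.97,0.03],
    [0,0,0,0.97,0.03],
    [0,0,0,0.97,0.03],
    [0,0,0,0.97,0.03],
    [0,0,0,0.97,0.03],
    [0.02,0.04,0,0.97,0.03],
    [0.04,0.08,0,0.97,0.03],
    [0.055,0.12,0,0.97,0.03],
    [0.065,0.153,0,0.97,0.03],
    [0.065,0.153,0,0.97,0.03],
    [0.065,0.153,0,0.97,0.03],
    [0.065,0.153,0,0.97,0.03]
  ]
}}

```text
t: 28.75
eef_pos: [0.56, 0.1351, 0.1726]
ee_rot: [3.142, -0.001, -2.607]
force: [-0.5, 0.4, -1.0]
width: 0.0526
gripper_force: 30.0
```

```bash
python3 seg.py scene
python3 - <<'E'
from h import *
s=grab("scene");st=arm.get_state();print(st["eef_pos"],st["ee_rot"])
# where the outline of a tube exactly at the focus would fall
az,th=.536,np.radians(25);L=np.array([.659,.190,.2707])
a=np.array([np.cos(az)*np.cos(th),np.sin(az)*np.cos(th),np.sin(th)]);n=np.array([-np.cos(az)*np.sin(th),-np.sin(az)*np.sin(th),np.cos(th)]);w=np.cross(n,a)
F=L-.12*a;print("focus",F,proj(s,F))
t=np.linspace(0,2*np.pi,73)
for nm,d in(("low",-.0315),("up",.0315)):
    P=np.array([proj(s,F+a*d+w*.027*np.cos(k)+n*.0255*np.sin(k)) for k in t])
    print(nm,"cols",P[:,0].min().round(1),P[:,0].max().round(1),"rows",P[:,1].min().round(1),P[:,1].max().round(1),"at col",P[P[:,1].argmax(),0].round(1),"left at row",P[P[:,0].argmin(),1].round(1))
E
```

```text
161 kkkkkkkkkkkkttttkkkktttttttttttttttkkkkkkkkkkkkkkkkkkkkkkkkk
162 okkkkkkkkkktttttkkkkkkkkoooottttttt  kkkkkkkkkkkkkkkk kkkokk
163 tokkkkkkkkkttttookkkkkoo    ooootto  kkkkkkkkkkkkkkko kkkkkk
164 ookkkkkkkkktttoooooootto            kkkkkkkkkkkkkkkkk kkkkkk
165  okkkkkkkkktttooooooooooo         kkkkkkkkkkkkkkkkkkkkkkkkkk
166  okkkkkkkkkttttoooooooooooooo    kkkkkkkkkkkkkkkkkkkkkkkkkko
167     kkkkkkkkttttWWttooooooooooookkkkkkkkkkkkkkkkkttokkkkkotW
168        kkkkkotWWWWWWWttoooooooookkkkkkkkkkkkttkkoWWWtooottWW
169             oWWWWWWWWWto   koookkkkkkkkkkkkttttkoWWWWWWWWWWW
170            oWWWWWWWWWWWo      okkkkkkkkkkktttttkoWWWWWWWWWWW
171            oWWWWWWWWWWWo     oookkkkkkkkkktttt ooWWWWWWWWWWW
172            oWWWWWWWWWtto     otkkkkkkkkkkktttooooWWWWWWWWWWW
173             oWWWWWWWtokk   oottkkkkkkkkkkkttto   WWWWWWWWWWW
174             oWWWWWttkkkko  otttkkkkkkkkkkktttt   WWWWWoWWWWW
175             oWWWWWtkkkkko ottttttttkkkkkkkkttttWtWWWWWtWWWWW
176             oWWWWWtkkkkkk kttttttttttttookkttWWWWWWWWWWWWWWW
177             oWWWWWtkkkkkkkttttttttttttWWWtWWWWWWtWWWWWWW
[... 1635 characters left out ...]
                                                           
204                                                    ttWWW    
205                                                     tttttt  
206                                                      tttt   
207                                                             
208                                                             
col0 247 pivot [277 185]
[0.56016317 0.13478184 0.17293703] [-3.14159033e+00  8.57033504e-05 -2.60709468e+00]
focus [0.56549532 0.13445772 0.21998581] [279.81751873 185.60984989]
low cols 264.1 282.6 rows 186.9 201.7 at col 278.8 left at row 189.6
up cols 277.1 295.3 rows 169.6 184.3 at col 291.3 left at row 173.1
```

{"name": "step_arm", "arguments": {
  "rows": [
    [0,0,0,0,0.03],
    [0,0,0,0,0.03],
    [0,0,0,0,0.03],
    [0,0,0,0,0.03],
    [0,0,0,0,0.03]
  ]
}}

```text
t: 29.35
eef_pos: [0.5604, 0.1356, 0.1728]
ee_rot: [3.142, 0.0, -2.606]
force: [0.1, 0.6, -0.8]
width: 0.0525
gripper_force: 30.0
```

```bash
python3 -c "
from station import arm
s=arm.get_state();print(s['eef_pos'],abs(s['qd']).max(),s['gripper_force']);print(arm.job_done())"
```

```text
[0.56041244 0.13562237 0.17280725] 0.0023641725754036773 29.986958061335827
the job is handed in; nothing more can be done
None
```

I handed the job in at about 29 s: the nut is in the dish, the ring is in the tray, and the tube is held steady at the focus point with its bore tilted towards the lens. The tilt is about 24° by my estimate (separate checks gave 20–27°), its outline matches the target to about a pixel (2–3 mm), and the fingertips pressed the bench at about 41 N while picking the ring, which could count against the 40 N limit if it applies to them.

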